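# Try roller sleeves on the gauge spindles and reject the tight one

## Task

Find out which of the two orange roller sleeves fits: push each one along its cradle onto the brass spindle ahead of it as far as it will go. Only when both have been tried, draw the one that stopped short back off its spindle and lay it gently on its side in the blue tray; leave the one that went fully home against the blue back plate where it is. Do not disturb the paint tub, the paint can or the spatula.

Things in the scene. Friction and masses are not known exactly. Their poses are not given: they have to be found in the camera images.
- gauge: fixed gauge: grey base 290 x 240 x 12 mm, two parallel cradles (pairs of 10 mm steel bars, tops 53 mm above the table, x = -155 to +100 mm) leading +x to an upright blue back plate (110 mm high, face at x = +100 mm) with two equal brass spindles. Origin on the table below the cradles; x axis along the cradles towards the plate, z up. Cradle axes at y = +65 and -65 mm, 75 mm above the table
- seat_1 (a point): where the origin of a sleeve lies when fully home (mouth against the back plate) in the cradle at the gauge's y = +65 mm: gauge x = +50 mm, 75 mm up. The spindle is 36 mm in diameter and 85 mm long, chamfered nose at gauge x = +15 mm. The tight sleeve stops about 55 mm short of its seat, with 30 mm of spindle inside it
- seat_2 (a point): the same for the cradle at the gauge's y = -65 mm
- sleeve_a: hard orange plastic roller sleeve: tube 100 mm long, 56 mm outside, about 160 g; open mouth (41 mm bore) at one end, flat cap with white band at the other. Origin: middle of its axis; x axis runs along the tube from cap to mouth. Starts in one of the cradles, mouth towards the spindle. Both sleeves look alike outside; one is too tight deep in its bore, which one only the trial shows
- sleeve_b: hard orange plastic roller sleeve: tube 100 mm long, 56 mm outside, about 160 g; open mouth (41 mm bore) at one end, flat cap with white band at the other. Origin: middle of its axis; x axis runs along the tube from cap to mouth. Starts in one of the cradles, mouth towards the spindle. Both sleeves look alike outside; one is too tight deep in its bore, which one only the trial shows
- tray: fixed open blue plastic tray for rejects, 200 mm (x) by 170 mm (y) outside, 35 mm high, walls and floor 5 mm thick. Origin: centre of its underside
- paint_tub: bystander: paint jar, 74 mm in diameter, 75 mm high, origin at the centre of its underside
- paint_can: bystander: small paint can, 80 mm in diameter, 85 mm high, origin at the centre of its underside
- spatula: bystander: painting spatula 190 mm long lying flat, handle to its -x, origin near its middle
Not all that is in view belongs to the job. Leave any pink look-alike of the sleeve_a alone.

How it is judged:
By the outcome, as a careful person would: the job done as asked, in the order asked, and still so for the second after the job is handed in, with the robot touching nothing.
It also fails if it takes over 61 s, if anything falls off the work surface, if the arm or the gripper's body presses on something with over 40 N, if the wrist force passes 120 N, or if a joint passes its speed limit or range.

## Robot

A 6-joint arm with a two-finger parallel gripper is mounted at the origin on the work surface. World frame = base frame: x ahead of the robot, y to its left, z up, the work surface at z = 0. Lengths are in m, angles in rad, forces in N, time in s.
With the tool pointing down it reaches from about 0.35 to 0.975 m from the base axis. Payload 4.9 kg.
Tool frame: the origin (TCP) lies on the centre line of the jaws, within the pads' length; the fingertips stand ctrl.tcp_to_tips ahead of it and the grasp point (between the pads) lies 3 mm ahead of it (ctrl.tcp_to_tips is the distance from the TCP to the fingertips, in m); z points along the fingers, y is the direction in which the jaws open and shut (so a half turn about z gives the same grasp; the last joint's range is limited). The gripper opens to 85 mm and grips with 20 to 120 N. Pads are 22 mm wide; open, the fingers measure 114 mm over their backs; the gripper's body (76 mm by 85 mm) begins 54 mm behind the grasp point. The pads swing forward as they close: fully open they stand 13 mm farther back than shut.
Start: joints at [-0.119, 0.053, 1.613, -0, 1.476, -0.119], TCP at [0.625, 0, 0.253] pointing down, gripper open.
Joint ranges: [-3.01, 3.01], [-1.01, 2.22], [0.06, 2.58], [-1.02, 4.17], [0.09, 2.62], [-3.14, 3.14]. Speed limits (rad/s): [2.57, 2.57, 3.14, 3.14, 3.14, 3.14].

## Interface

Orientations are given as a rotation vector (axis times angle).
In Python, from station import ctrl, vision gives the robot as it stands.
- The arm moves only by the tool jog_arm, never from a script. Its argument "deltas" is a list of rows, each a list of 7 numbers: the turn, a rotation vector about the tool's x, y, z in rad, then the shift along the tool's x, y, z in cm, then the opening, from 0 (shut) to 1 (fully open). A call has 1 to 12 rows; each row shifts and turns the commanded pose from where the row before left it, along the tool's axes as they then stand; what a row does not reach is not made up. A row lasts 1/12 s, in which the tool goes at most 41.7 mm and 7.16 degrees, less where a joint would pass 70% of its speed; a pose out of reach is approached as far as the arm can. A call with a gripper value outside its range is refused whole. The fingers move at their own pace and stop on an object; "grip_force" is the grip in N (left out, the last holds). Time passes only in rows, so rows that do not move let the fingers close. It gives the time, the measured TCP pose, the force and the opening at its end, in the units of the state.
- ctrl.get_obs(): the state, without advancing time (a new reading comes with each control period).
- vision.get_image(name): name is "scene" or "side" or "wrist"; returns (picture, depth): 480x640x3 uint8, red, green, blue; 480x640 float32, m along the optical axis (not along the pixel's ray), 0 where there is no reading.
- vision.calibration(name): a dict with "fx", "fy", "cx", "cy" (pixels), "rvec" (rotation vector, rad) and "tvec" (3), from world to camera coordinates, as OpenCV has them; the wrist camera has in their place "hand_eye" (4x4, takes a point from camera to tool coordinates, whose origin is the TCP and whose axes are the flange's). Camera axes: x right, y down, z forward; pixel columns grow to the right and rows downward; lengths in m; the calibration is good to about 2 mm. A picture is of the moment at which its call begins: read the wrist's pose just before it. calibration takes no time and is no camera call.
- ctrl.finish_job(): hands the job in, once; it reports no verdict.
The state is a dict: "t": time; "q": joint angles; "dq": joint speeds; "effort": joint torques, N m; "tool_pos": TCP position; "tool_rot": TCP orientation; "contact_force": force on the tool from outside, world axes, zero at the start; "wrist_torque": the same for the moment, N m; "opening": finger opening in m.
Only numpy, scipy, OpenCV 4.12 (cv2) and the standard library are available. Lean on these libraries where they do the work, as an engineer would, in place of code of your own. Each camera call takes 0.05 s, during which the arm holds its last target. There are 200 camera calls.

## Working session

There is one attempt and no reset: what is moved stays moved. The work goes in short steps, Python scripts to look and compute and a tool call to move; the robot and the scene stay as the last step left them, time stands still between calls to the robot, and variables do not carry over. Pictures are saved under pics/ and viewed, about 8 in all and at most 12, crops included, and the job is handed in when it is done.

Besides the shell and the picture viewer there is one more tool, called after ">>>" as name(argument=value, ...), one argument or row to a line, values as JSON. jog_arm: Moves the arm, as the interface text tells. Its arguments: {"type":"object","properties":{"deltas":{"type":"array"},"grip_force":{"type":"number"}},"required":["deltas"]}

```bash
ls; mkdir -p pics; cat > h.py <<'E'
import numpy as np,cv2
from station import ctrl,vision
R=lambda v:cv2.Rodrigues(np.array(v,float))[0]
def cloud(name):
    o=ctrl.get_obs(); im,d=vision.get_image(name); c=vision.calibration(name)
    v,u=np.mgrid[:480,:640]
    P=np.stack([(u-c['cx'])/c['fx']*d,(v-c['cy'])/c['fy']*d,d],-1)
    if 'hand_eye' in c:
        H=np.array(c['hand_eye']); P=P@H[:3,:3].T+H[:3,3]
        P=P@R(o['tool_rot']).T+np.array(o['tool_pos'])
    else:
        P=(P-np.array(c['tvec']).ravel())@R(c['rvec'])
    P[d==0]=np.nan
    return im,P
def save(n,im): cv2.imwrite('pics/'+n,cv2.cvtColor(im,cv2.COLOR_RGB2BGR))
E
python3 - <<'E'
from h import *
for n in('scene','side'):
    im,P=cloud(n); save(n+'0.png',im); np.save(n+'0.npy',P)
    h=cv2.cvtColor(im,cv2.COLOR_RGB2HSV)
    for nm,lo,hi in(('orange',(4,150,80),(18,255,255)),('blue',(100,120,50),(125,255,255)),('brass',(19,80,80),(30,255,255)),('pink',(150,60,80),(178,255,255))):
        m=cv2.inRange(h,lo,hi); k,l,s,c=cv2.connectedComponentsWithStats(m)
        for i in range(1,k):
            if s[i,4]>150:
                Q=P[l==i]; print(n,nm,s[i],c[i].round(),np.nanpercentile(Q,[3,50,97],axis=0).round(3).tolist())
print(ctrl.tcp_to_tips,ctrl.get_obs())
E
```

```text
pics
scene orange [ 336  216   55   44 1522] [363. 237.] [[0.476, 0.061, 0.059], [0.509, 0.107, 0.092], [0.521, 0.144, 0.104]]
scene orange [ 307  260   61   49 1817] [337. 284.] [[0.607, 0.069, 0.058], [0.638, 0.115, 0.094], [0.651, 0.152, 0.104]]
scene blue [ 101    0   48   45 1175] [130.  24.] [[-1.316, -2.056, -0.565], [-1.287, -1.912, -0.398], [0.047, -0.821, 0.116]]
scene blue [613   9  27  42 859] [629.  30.] [[-1.311, 0.436, -0.146], [-1.296, 0.473, -0.084], [-1.282, 0.522, -0.009]]
scene blue [ 54  40  41  15 462] [74. 47.] [[0.126, -0.912, 0.113], [0.171, -0.869, 0.116], [0.214, -0.825, 0.119]]
scene blue [  56   52   47   43 1446] [81. 74.] [[0.153, -0.881, 0.008], [0.206, -0.829, 0.058], [0.226, -0.812, 0.104]]
scene blue [ 589   68   51   47 1761] [617.  91.] [[-1.312, 0.427, -0.394], [-1.297, 0.512, -0.324], [-1.281, 0.603, -0.246]]
scene blue [579 123  61  21 442] [610. 133.] [[-1.312, 0.431, -0.527], [-1.297, 0.549, -0.509], [-1.281, 0.659, -0.492]]
scene blue [ 153  165  122   86 5827] [212. 207.] [[0.374, -0.317, 0.003], [0.478, -0.244, 0.007], [0.574, -0.148, 0.03
[... 14742 characters left out ...]
0.048], [0.554, 0.412, 0.056]]
0.022 {'t': 0.1, 'q': array([-1.18993330e-01,  5.33086584e-02,  1.61415457e+00,  1.09278011e-05,
        1.47602947e+00, -1.19011688e-01]), 'dq': array([ 0.00077957, -0.00111584, -0.00315195,  0.000339  ,  0.00028945,
       -0.00144217]), 'effort': array([ 6.14647306e-04, -3.94903493e+01, -3.71363103e+01, -4.52310599e-05,
        3.99340541e-03, -4.17574097e-05]), 'tool_pos': array([6.24471024e-01, 7.06494470e-05, 2.52176151e-01]), 'tool_rot': array([-2.22036102e+00, -2.22039947e+00,  1.83063590e-03]), 'contact_force': array([-0.16541974,  0.69558813,  0.56550041]), 'wrist_torque': array([-0.02156457,  0.01992223,  0.01384881]), 'opening': 0.08526406402775134}
```

View pics/scene0.png

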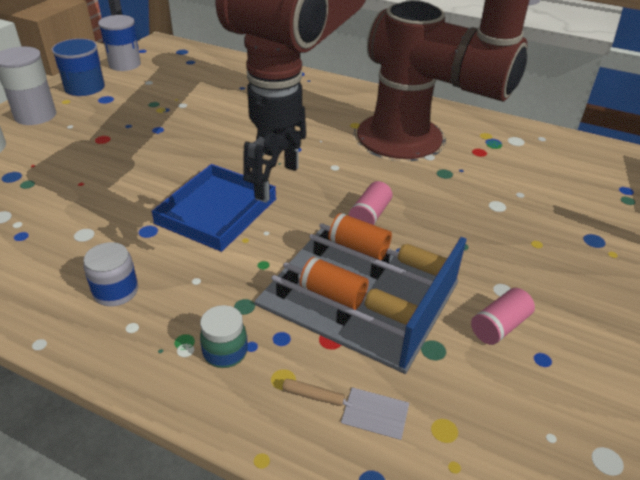

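```bash
python3 - <<'E'
from h import *
print(R(ctrl.get_obs()['tool_rot']).round(3))
im=cv2.imread('pics/scene0.png')[170:350,250:490]; im2=cv2.imread('pics/side0.png')[140:370,190:470]
a=cv2.resize(im,(800,600));cv2.imwrite('pics/crop.png',a)
for n in('scene','side'):
    P=np.load(n+'0.npy'); im=cv2.cvtColor(cv2.imread(f'pics/{n}0.png'),cv2.COLOR_BGR2HSV)
    # ridge fits: top of orange/brass
    for nm,lo,hi in(('or',(4,150,80),(18,255,255)),('br',(19,80,80),(30,255,255))):
      for x0,x1 in((.44,.54),(.57,.67)):
        m=(cv2.inRange(im,lo,hi)>0)&(P[...,0]>x0)&(P[...,0]<x1)&(P[...,1]>.03)&(P[...,1]<.27)&(P[...,2]>.05)
        Q=P[m]; r=.028 if nm=='or' else .018
        # cylinder fit: horizontal axis x=a+b*y, height z0
        from scipy.optimize import least_squares
        yc=Q[:,1].mean()
        f=lambda p:np.hypot((Q[:,0]-p[0]-p[1]*(Q[:,1]-yc))/np.hypot(1,p[1]),Q[:,2]-p[2])-r
        s=least_squares(f,[(x0+x1)/2,0,.075],loss='soft_l1',f_scale=.002)
        print(n,nm,s.x.round(4),'yc',yc.round(4),'y',np.percentile(Q[:,1],[1,99]).round(4),'rms',np.std(f(s.x)).round(4))
    m=(cv2.inRange(im,(100,120,50),(125,255,255))>0)
    Q=P[m&(P[...,0]>.4)&(P[...,0]<.75)&(P[...,1]>.2)&(P[...,1]<.3)&(P[...,2]>.103)]
    print('plate top',cv2.fitLine(Q[:,:2].astype(np.float32),cv2.DIST_L2,0,.01,.01).ravel(),np.percentile(Q,[1,99],axis=0))
    Q=P[(P[...,0]>.33)&(P[...,0]<.62)&(P[...,1]>-.37)&(P[...,1]<-.1)&(P[...,2]>.029)&m]
    print('tray',cv2.minAreaRect(Q[:,:2].astype(np.float32)),np.percentile(Q,[1,99],axis=0))
E
```

```text
[[-0.     1.    -0.002]
 [ 1.     0.     0.   ]
 [ 0.    -0.002 -1.   ]]
scene or [0.4908 0.0837 0.0751] yc 0.1056 y [0.058  0.1455] rms 0.0025
scene or [0.6217 0.0825 0.075 ] yc 0.1141 y [0.0665 0.1536] rms 0.0025
scene br [0.4981 0.0754 0.0748] yc 0.2139 y [0.1765 0.251 ] rms 0.0017
scene br [0.6277 0.0707 0.0748] yc 0.2051 y [0.1671 0.2424] rms 0.0014
plate top [ 0.99755985 -0.06981659  0.5838413   0.26122013] [[0.45673463 0.24993925 0.10339422]
 [0.68713637 0.27312474 0.11271094]]
tray ((0.4730885922908783, -0.23339901864528656), (0.17242367565631866, 0.2007840871810913), 86.88127899169922) [[ 0.37199932 -0.31999661  0.02915634]
 [ 0.57542115 -0.14453523  0.0379126 ]]
side or [0.4906 0.0557 0.0744] yc 0.1135 y [0.0461 0.179 ] rms 0.0177
side or [0.6214 0.0631 0.0744] yc 0.115 y [0.0335 0.1685] rms 0.069
side br [0.4977 0.0658 0.0737] yc 0.2113 y [0.182  0.2416] rms 0.001
side br [0.6272 0.0682 0.0737] yc 0.2024 y [0.1725 0.2328] rms 0.0011
plate top [ 0.99792224 -0.06442989  0.5566855   0.2640416 ] [[0.44782871 0.25152679 0.1032067 ]
 [0.68128053 0.27428813 0.1111649 ]]
tray ((0.4698520302772522, -0.23233984410762787), (0.17921951413154602, 0.20241083204746246), 85.82701110839844) [[ 0.36775094 -0.32035602  0.0291269 ]
 [ 0.57072695 -0.14425097  0.03665718]]
```

View pics/crop.png

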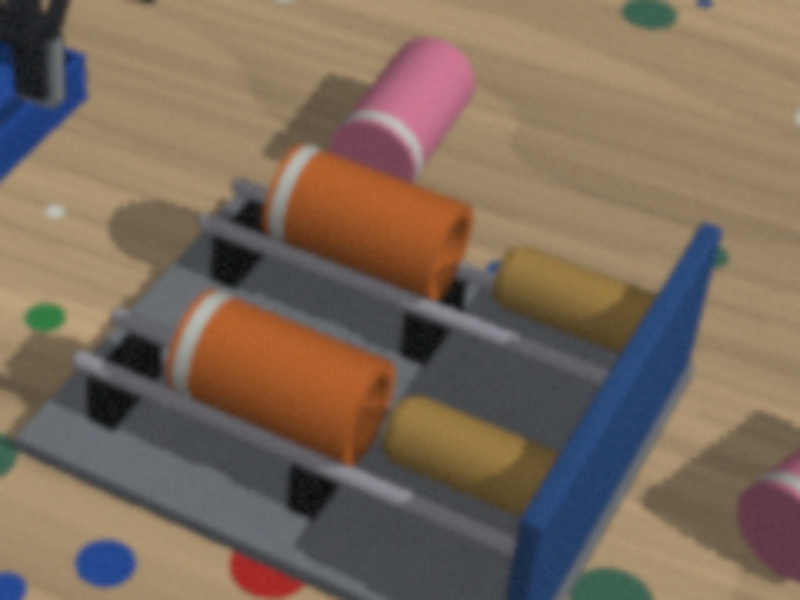

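Both sleeves found: the orange tubes at (363,237) and (337,284). The look-alikes are pink tubes at (375,200) and (505,315); I leave those alone. The crop confirms that the orange sleeves sit in the cradles with white-banded caps away from the spindles. The cradle axis is about 0.067 rad off world y. I'll try the far sleeve first.

>>> jog_arm(
  deltas=[
    [0, 0, 0.067, 2.0, -0.25, 2, 1],
    [0, 0, 0, 3.0, -0.4, 3, 1],
    [0, 0, 0, 3.0, -0.4, 3, 1],
    [0, 0, 0, 2.4, 0, 3, 1],
    [0, 0, 0, 0, 0, 1, 1],
    [0, 0, 0, 0, 0, 0, 1],
    [0, 0, 0, 0, 0, 0, 1],
  ],
  grip_force=30,
)

```text
t: 0.68
tool_pos: [0.6198, 0.1027, 0.134]
tool_rot: [-2.294, -2.146, 0.002]
contact_force: [1.6, -0.0, 0.1]
opening: 0.0854
```

```bash
python3 - <<'E'
from h import *
o=ctrl.get_obs();print(o['tool_pos'],R(o['tool_rot'])[:,0],o['contact_force'])
im,P=cloud('wrist');save('w1.png',im)
E
```

```text
[0.61984979 0.10266364 0.13402749] [ 6.67578325e-02  9.97769015e-01 -6.19741327e-04] [ 1.56048137 -0.0193551   0.09257787]
```

View pics/w1.png

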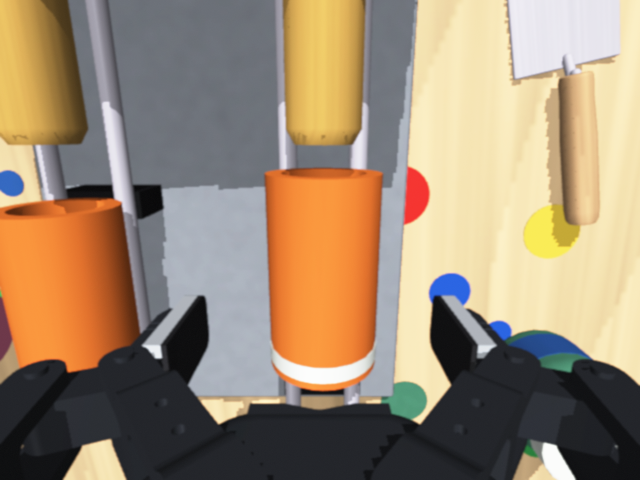

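The wrist view shows the sleeve at column 324, centred between the jaws (about 320) and in line with its spindle. I'll go down and grip it.

>>> jog_arm(
  deltas=[
    [0, 0, 0, 0, 0.1, 2, 1],
    [0, 0, 0, 0, 0.1, 2, 1],
    [0, 0, 0, 0, 0, 1.4, 1],
    [0, 0, 0, 0, 0, 0, 1],
    [0, 0, 0, 0, 0, 0, 0.5],
    [0, 0, 0, 0, 0, 0, 0.4],
    [0, 0, 0, 0, 0, 0, 0.4],
    [0, 0, 0, 0, 0, 0, 0.4],
    [0, 0, 0, 0, 0, 0, 0.4],
    [0, 0, 0, 0, 0, 0, 0.4],
  ],
  grip_force=30,
)

```text
t: 1.57
tool_pos: [0.6219, 0.1028, 0.0829]
tool_rot: [-2.294, -2.146, 0.002]
contact_force: [-7.3, -0.3, 6.0]
opening: 0.0552
```

>>> jog_arm(
  deltas=[
    [0, 0, 0, 0.5, -0.1, 0, 0.4],
    [0, 0, 0, 0.8, 0, 0, 0.4],
    [0, 0, 0, 0.8, 0, 0, 0.4],
    [0, 0, 0, 0.8, 0, 0, 0.4],
    [0, 0, 0, 0.8, 0, 0, 0.4],
    [0, 0, 0, 0.3, 0, 0, 0.4],
    [0, 0, 0, 0, 0, 0, 0.4],
  ],
)

```text
t: 2.15
tool_pos: [0.6246, 0.1433, 0.0829]
tool_rot: [2.293, 2.146, 0.001]
contact_force: [-3.9, -0.7, 5.6]
opening: 0.0552
```

>>> jog_arm(
  deltas=[
    [0, 0, 0, 0.5, 0, 0, 0.4],
    [0, 0, 0, 0.5, 0, 0, 0.4],
    [0, 0, 0, 0.3, 0, 0, 0.4],
    [0, 0, 0, 0, 0, 0, 0.4],
  ],
)

```text
t: 2.48
tool_pos: [0.625, 0.1487, 0.0825]
tool_rot: [2.287, 2.14, -0.019]
contact_force: [-7.6, -25.7, 9.5]
opening: 0.055
```

>>> jog_arm(
  deltas=[
    [0, 0, 0, 0.3, 0, 0, 0.4],
    [0, 0, 0, 0.3, 0, 0, 0.4],
    [0, 0, 0, 0, 0, 0, 0.4],
  ],
  grip_force=60,
)

```text
t: 2.73
tool_pos: [0.625, 0.149, 0.0826]
tool_rot: [2.282, 2.135, -0.034]
contact_force: [-11.6, -44.7, 13.8]
opening: 0.0544
```

```bash
python3 - <<'E'
from h import *
im,P=cloud('scene');im2,P2=cloud('side')
a=cv2.resize(im[190:350,270:480],(480,366));b=cv2.resize(im2[190:350,180:390],(480,366));save('t1.png',np.hstack([a,b])[:, :800] if 0 else np.vstack([a,b])[:732] if 0 else cv2.resize(np.hstack([a,b]),(800,305)))
for n,im,P in(('sc',im,P),('si',im2,P2)):
    h=cv2.cvtColor(im,cv2.COLOR_RGB2HSV)
    for x0,x1 in((.47,.53),(.6,.66)):
        for lo,hi in(((4,150,80),(18,255,255)),((19,80,80),(30,255,255))):
            Q=P[(cv2.inRange(h,lo,hi)>0)&(P[...,0]>x0)&(P[...,0]<x1)&(P[...,2]>.08)&(P[...,1]>.03)&(P[...,1]<.27)]
            print(n,x0,len(Q),np.percentile(Q[:,1],[1,99]).round(4) if len(Q) else '')
E
```

```text
sc 0.47 73 [0.0447 0.0685]
sc 0.47 575 [0.1772 0.2517]
sc 0.6 834 [0.109  0.1968]
sc 0.6 475 [0.1969 0.2439]
si 0.47 2018 [0.0499 0.2011]
si 0.47 450 [0.1814 0.242 ]
si 0.6 1137 [0.1042 0.2166]
si 0.6 244 [0.195  0.2331]
```

View pics/t1.png

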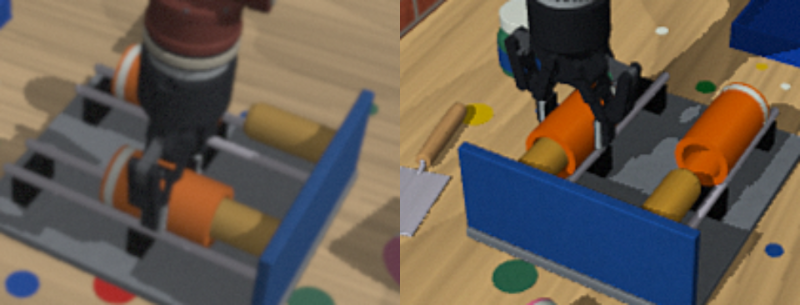

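The picture shows the far sleeve stopped with its mouth at y≈0.197, about 54 mm short of the plate. It holds there at 45 N, so it looks like the tight one. I'll relieve the push, release it and try the near sleeve.

>>> jog_arm(
  deltas=[
    [0, 0, 0, -0.6, 0, 0, 0.4],
    [0, 0, 0, -0.6, 0, 0, 0.4],
    [0, 0, 0, 0, 0, 0, 0.4],
    [0, 0, 0, 0, 0, 0, 1],
    [0, 0, 0, 0, 0, 0, 1],
    [0, 0, 0, 0, 0, 0, 1],
    [0, 0, 0, 0, 0, 0, 1],
    [0, 0, 0, 0, 0, -2, 1],
    [0, 0, 0, 0, 0, -3, 1],
    [0, 0, 0, 0, 0, -2, 1],
    [0, 0, 0, 0, 0, 0, 1],
  ],
  grip_force=30,
)

```text
t: 3.75
tool_pos: [0.6276, 0.1507, 0.1568]
tool_rot: [2.29, 2.143, 0.013]
contact_force: [1.0, 0.4, 0.9]
opening: 0.0854
```

>>> jog_arm(
  deltas=[
    [0, 0, 0, -1.5, -3, 0, 1],
    [0, 0, 0, -1.5, -3.5, 0, 1],
    [0, 0, 0, -1.5, -3.5, 0, 1],
    [0, 0, 0, -1.5, -3, 0, 1],
    [0, 0, 0, 0, 0, 0, 1],
    [0, 0, 0, 0, 0, 0, 1],
    [0, 0, 0, 0, 0, 0, 1],
  ],
)

```text
t: 4.33
tool_pos: [0.4909, 0.0989, 0.1506]
tool_rot: [2.294, 2.146, 0.001]
contact_force: [0.0, 0.3, -0.1]
opening: 0.0851
```

>>> jog_arm(
  deltas=[
    [0, 0, 0, 0, -0.05, 2.5, 1],
    [0, 0, 0, 0, 0, 2.5, 1],
    [0, 0, 0, 0, 0, 2.0, 1],
    [0, 0, 0, 0, 0, 0, 1],
    [0, 0, 0, 0, 0, 0, 0.5],
    [0, 0, 0, 0, 0, 0, 0.4],
    [0, 0, 0, 0, 0, 0, 0.4],
    [0, 0, 0, 0, 0, 0, 0.4],
    [0, 0, 0, 0, 0, 0, 0.4],
    [0, 0, 0, 0, 0, 0, 0.4],
  ],
)

```text
t: 5.17
tool_pos: [0.4913, 0.099, 0.0828]
tool_rot: [2.294, 2.145, 0.004]
contact_force: [-3.6, 1.1, 5.9]
opening: 0.0551
```

>>> jog_arm(
  deltas=[
    [0, 0, 0, 0.5, 0, 0, 0.4],
    [0, 0, 0, 0.8, 0, 0, 0.4],
    [0, 0, 0, 0.8, 0, 0, 0.4],
    [0, 0, 0, 0.8, 0, 0, 0.4],
    [0, 0, 0, 0.8, 0, 0, 0.4],
    [0, 0, 0, 0.8, 0, 0, 0.4],
    [0, 0, 0, 0.5, 0, 0, 0.4],
    [0, 0, 0, 0, 0, 0, 0.4],
  ],
)

```text
t: 5.83
tool_pos: [0.4947, 0.1489, 0.0828]
tool_rot: [2.292, 2.145, 0.002]
contact_force: [-2.4, -1.6, 5.3]
opening: 0.0553
```

>>> jog_arm(
  deltas=[
    [0, 0, 0, 0.5, 0, 0, 0.4],
    [0, 0, 0, 0.5, 0, 0, 0.4],
    [0, 0, 0, 0.3, 0, 0, 0.4],
    [0, 0, 0, 0, 0, 0, 0.4],
  ],
)

```text
t: 6.17
tool_pos: [0.4955, 0.1614, 0.0828]
tool_rot: [2.292, 2.145, 0.001]
contact_force: [-4.2, -2.9, 6.9]
opening: 0.0553
```

>>> jog_arm(
  deltas=[
    [0, 0, 0, 0.6, 0, 0, 0.4],
    [0, 0, 0, 0.6, 0, 0, 0.4],
    [0, 0, 0, 0.6, 0, 0, 0.4],
    [0, 0, 0, 0.6, 0, 0, 0.4],
    [0, 0, 0, 0.6, 0, 0, 0.4],
    [0, 0, 0, 0.6, 0, 0, 0.4],
    [0, 0, 0, 0, 0, 0, 0.4],
  ],
)

```text
t: 6.75
tool_pos: [0.4979, 0.1979, 0.0828]
tool_rot: [2.293, 2.145, 0.003]
contact_force: [-2.8, -1.4, 5.1]
opening: 0.0552
```

>>> jog_arm(
  deltas=[
    [0, 0, 0, 0.5, 0, 0, 0.4],
    [0, 0, 0, 0.5, 0, 0, 0.4],
    [0, 0, 0, 0.5, 0, 0, 0.4],
    [0, 0, 0, 0.5, 0, 0, 0.4],
    [0, 0, 0, 0.0, 0, 0, 0.4],
  ],
)

```text
t: 7.17
tool_pos: [0.499, 0.2139, 0.0827]
tool_rot: [2.286, 2.143, -0.01]
contact_force: [-5.1, -17.7, 10.5]
opening: 0.0553
```

>>> jog_arm(
  deltas=[
    [0, 0, 0, 0.4, 0, 0, 0.4],
    [0, 0, 0, 0.3, 0, 0, 0.4],
    [0, 0, 0, 0, 0, 0, 0.4],
  ],
  grip_force=50,
)

```text
t: 7.42
tool_pos: [0.4992, 0.2165, 0.0824]
tool_rot: [2.282, 2.139, -0.023]
contact_force: [-7.0, -34.6, 15.3]
opening: 0.0549
```

>>> jog_arm(
  deltas=[
    [0, 0, 0, -0.6, 0, 0, 0.4],
    [0, 0, 0, -0.4, 0, 0, 0.4],
    [0, 0, 0, 0, 0, 0, 0.4],
    [0, 0, 0, 0, 0, 0, 1],
    [0, 0, 0, 0, 0, 0, 1],
    [0, 0, 0, 0, 0, 0, 1],
    [0, 0, 0, 0, 0, 0, 1],
    [0, 0, 0, 0, 0, -2, 1],
    [0, 0, 0, 0, 0, -3, 1],
    [0, 0, 0, 0, 0, -2.5, 1],
    [0, 0, 0, -2, 0, 0, 1],
    [0, 0, 0, 0, 0, 0, 1],
  ],
)

```text
t: 8.42
tool_pos: [0.4978, 0.1935, 0.1579]
tool_rot: [2.293, 2.143, 0.004]
contact_force: [0.3, -0.3, -0.4]
opening: 0.0855
```

```bash
python3 - <<'E'
from h import *
im,P=cloud('scene');im2,P2=cloud('side')
a=cv2.resize(im[190:350,270:480],(480,366));b=cv2.resize(im2[190:350,180:390],(480,366));save('t2.png',cv2.resize(np.hstack([a,b]),(800,305)))
for n,im,P in(('sc',im,P),('si',im2,P2)):
    h=cv2.cvtColor(im,cv2.COLOR_RGB2HSV)
    for x0,x1 in((.47,.53),(.6,.66)):
            Q=P[(cv2.inRange(h,(4,150,80),(16,255,255))>0)&(P[...,0]>x0)&(P[...,0]<x1)&(P[...,2]>.08)&(P[...,2]<.108)&(P[...,1]>.03)&(P[...,1]<.27)]
            print(n,x0,len(Q),np.percentile(Q[:,1],[1,99]).round(4) if len(Q) else '')
E
```

```text
sc 0.47 1136 [0.1709 0.2539]
sc 0.6 1466 [0.1094 0.1962]
si 0.47 986 [0.1589 0.2515]
si 0.6 864 [0.0977 0.197 ]
```

View pics/t2.png

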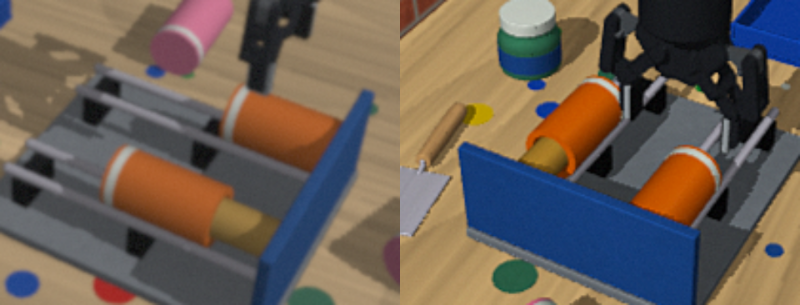

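The near sleeve appears home. I'll check its mouth/plate junction with the wrist camera.

```bash
python3 - <<'E'
from h import *
im,P=cloud('wrist');save('w2.png',im)
h=cv2.cvtColor(im,cv2.COLOR_RGB2HSV)
u=np.array([.067,.998,0]);
for nm,lo,hi in(('or',(4,150,80),(16,255,255)),('br',(19,80,60),(32,255,255)),('bl',(100,120,50),(125,255,255))):
    for x0,x1 in((.485,.515),(.61,.645)):
        Q=P[(cv2.inRange(h,lo,hi)>0)&(P[...,0]>x0)&(P[...,0]<x1)&(P[...,2]>.07)&(P[...,2]<.125)&(P[...,1]<.3)]
        if len(Q): print(nm,x0,len(Q),np.percentile(Q@u,[1,99]).round(4),np.percentile(Q,[1,50,99],axis=0).round(4).tolist())
E
```

```text
or 0.485 10899 [0.1938 0.2922] [[0.4853, 0.1606, 0.0967], [0.4999, 0.2191, 0.102], [0.5147, 0.2591, 0.1042]]
or 0.61 7377 [0.1768 0.2393] [[0.6102, 0.1356, 0.0918], [0.6228, 0.1716, 0.1015], [0.6442, 0.1982, 0.104]]
br 0.485 47 [0.2933 0.2934] [[0.4893, 0.2594, 0.0869], [0.5014, 0.2603, 0.0918], [0.5136, 0.261, 0.0942]]
br 0.61 7658 [0.2393 0.2927] [[0.6115, 0.1978, 0.074], [0.623, 0.2257, 0.0905], [0.6425, 0.2514, 0.0939]]
bl 0.485 1897 [0.2949 0.3056] [[0.4854, 0.2614, 0.1087], [0.5, 0.2674, 0.1103], [0.5147, 0.2732, 0.1119]]
bl 0.61 1764 [0.2948 0.3055] [[0.6103, 0.2532, 0.1084], [0.6239, 0.2588, 0.1101], [0.6384, 0.2646, 0.1117]]
```

View pics/w2.png

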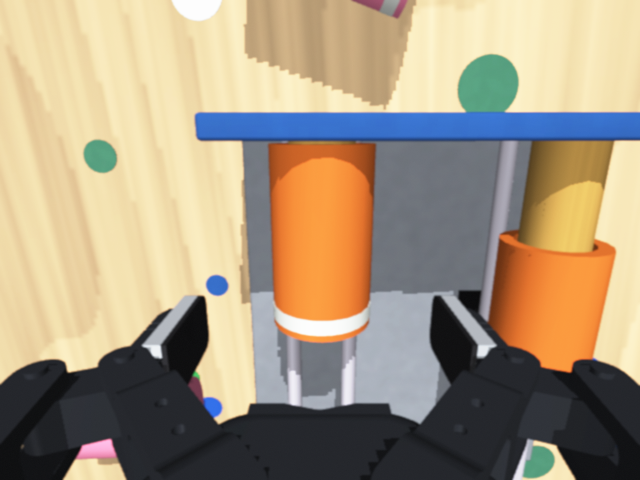

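The wrist view shows a thin brass line at row 140: a gap of about 2 mm between mouth (row 143) and plate, probably from my back-off while still gripping. I'll nudge the cap home with the fingers shut.

>>> jog_arm(
  deltas=[
    [0, 0, 0, -3.2, 0, 0, 0],
    [0, 0, 0, -3.2, 0, 0, 0],
    [0, 0, 0, 0, 0, 0, 0],
    [0, 0, 0, 0, 0, 0, 0],
    [0, 0, 0, 0, 0, 0, 0],
    [0, 0, 0, 0, 0, 2, 0],
    [0, 0, 0, 0, 0, 3, 0],
    [0, 0, 0, 0, 0, 1.8, 0],
    [0, 0, 0, 0, 0, 0, 0],
  ],
)

```text
t: 9.32
tool_pos: [0.4886, 0.1313, 0.0825]
tool_rot: [-2.289, -2.143, 0.012]
contact_force: [-1.7, -0.1, 0.1]
opening: 0.0001
```

>>> jog_arm(
  deltas=[
    [0, 0, 0, 0.5, 0, 0, 0],
    [0, 0, 0, 0.5, 0, 0, 0],
    [0, 0, 0, 0.5, 0, 0, 0],
    [0, 0, 0, 0.3, 0, 0, 0],
    [0, 0, 0, 0.3, 0, 0, 0],
    [0, 0, 0, 0, 0, 0, 0],
  ],
)

```text
t: 9.82
tool_pos: [0.4948, 0.1484, 0.0896]
tool_rot: [2.286, 2.142, -0.009]
contact_force: [-2.7, -17.9, 4.9]
opening: -0.0001
```

>>> jog_arm(
  deltas=[
    [0, 0, 0, 0.3, 0, 0, 0],
    [0, 0, 0, 0.2, 0, 0, 0],
    [0, 0, 0, 0, 0, 0, 0],
    [0, 0, 0, 0, 0, 0, 0],
  ],
)

```text
t: 10.15
tool_pos: [0.4948, 0.1485, 0.0897]
tool_rot: [2.282, 2.138, -0.023]
contact_force: [-6.5, -35.3, 11.0]
opening: -0.0003
```

>>> jog_arm(
  deltas=[
    [0, 0, 0, -1.5, 0, 0, 0],
    [0, 0, 0, -1.5, 0, 0, 0],
    [0, 0, 0, 0, 0, -3, 0],
    [0, 0, 0, 0, 0, -4, 1],
    [0, 0, 0, 3, 0, 0, 1],
    [0, 0, 0, 3, 0, 0, 1],
    [0, 0, 0, 0, 0, 0, 1],
    [0, 0, 0, 0, 0, 0, 1],
    [0, 0, 0, 0, 0, 0, 1],
  ],
)

```text
t: 10.9
tool_pos: [0.4961, 0.1868, 0.1583]
tool_rot: [2.293, 2.146, 0.001]
contact_force: [0.6, -0.3, -0.3]
opening: 0.0721
```

```bash
python3 - <<'E'
from h import *
im,P=cloud('wrist');save('w3.png',cv2.resize(im[90:190,220:440],(660,300)))
o=ctrl.get_obs();print(o['tool_pos'],R(o['tool_rot'])[:,0],o['contact_force'])
h=cv2.cvtColor(im,cv2.COLOR_RGB2HSV)
u=np.array([.067,.998,0]);
for nm,lo,hi in(('or',(4,150,80),(16,255,255)),('br',(19,80,60),(32,255,255)),('bl',(100,120,50),(125,255,255))):
    for x0,x1 in((.485,.515),(.61,.645)):
        Q=P[(cv2.inRange(h,lo,hi)>0)&(P[...,0]>x0)&(P[...,0]<x1)&(P[...,2]>.07)&(P[...,2]<.125)&(P[...,1]<.3)]
        if len(Q): print(nm,x0,len(Q),np.percentile(Q@u,[.2,1,99,99.8]).round(4))
E
```

```text
[0.49604081 0.18635969 0.15790215] [ 6.69676907e-02  9.97755130e-01 -1.67653130e-04] [ 0.58870603 -0.27331909 -0.38457997]
or 0.485 10954 [0.1945 0.1954 0.2934 0.2938]
or 0.61 7463 [0.1705 0.1744 0.2392 0.2394]
br 0.61 7712 [0.2387 0.2394 0.2932 0.2937]
bl 0.485 1887 [0.2945 0.2948 0.3055 0.3056]
bl 0.61 1977 [0.2941 0.2941 0.3056 0.3056]
```

View pics/w3.png

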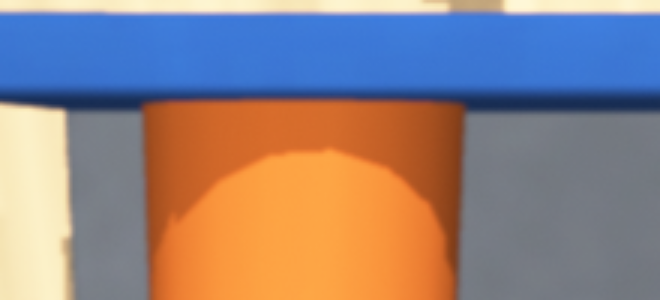

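Now no brass shows: the mouth is at 0.2938 and the plate at 0.2941–0.2945 along the axis, so it is home. The far sleeve is still 55 mm short. I'll grip it and draw it back.

>>> jog_arm(
  deltas=[
    [0, 0, 0, -0.75, 3.25, 0, 1],
    [0, 0, 0, -0.75, 3.25, 0, 1],
    [0, 0, 0, -0.75, 3.25, 0, 1],
    [0, 0, 0, -0.75, 3.2, 0, 1],
    [0, 0, 0, 0, 0, 0, 1],
    [0, 0, 0, 0, 0, 0, 1],
  ],
  grip_force=60,
)

```text
t: 11.45
tool_pos: [0.624, 0.1463, 0.157]
tool_rot: [-2.297, -2.142, 0.002]
contact_force: [-0.3, -0.8, -0.7]
opening: 0.085
```

>>> jog_arm(
  deltas=[
    [0, 0, 0, 0, 0, 3, 1],
    [0, 0, 0, 0, 0, 3, 1],
    [0, 0, 0, 0, 0, 1.5, 1],
    [0, 0, 0, 0, 0, 0, 1],
    [0, 0, 0, 0, 0, 0, 0.5],
    [0, 0, 0, 0, 0, 0, 0.4],
    [0, 0, 0, 0, 0, 0, 0.4],
    [0, 0, 0, 0, 0, 0, 0.4],
    [0, 0, 0, 0, 0, 0, 0.4],
    [0, 0, 0, 0, 0, 0, 0.4],
  ],
)

```text
t: 12.28
tool_pos: [0.6248, 0.1482, 0.0856]
tool_rot: [2.293, 2.144, 0.005]
contact_force: [-2.2, 0.0, 6.2]
opening: 0.0544
```

>>> jog_arm(
  deltas=[
    [0, 0, 0, -0.5, 0, 0, 0.4],
    [0, 0, 0, -0.7, 0, 0, 0.4],
    [0, 0, 0, -0.7, 0, 0, 0.4],
    [0, 0, 0, -0.7, 0, 0, 0.4],
    [0, 0, 0, -0.7, 0, 0, 0.4],
    [0, 0, 0, -0.7, 0, 0, 0.4],
    [0, 0, 0, -0.7, 0, 0, 0.4],
    [0, 0, 0, -0.5, 0, 0, 0.4],
    [0, 0, 0, 0, 0, 0, 0.4],
  ],
)

```text
t: 13.03
tool_pos: [0.6214, 0.0965, 0.0856]
tool_rot: [2.294, 2.144, 0.007]
contact_force: [-1.8, 1.8, 7.0]
opening: 0.0542
```

>>> jog_arm(
  deltas=[
    [0, 0, 0, 0, 0, -1, 0.4],
    [0, 0, 0, 0, 0, -2, 0.4],
    [0, 0, 0, 0, 0, -2.5, 0.4],
    [0, 0, 0, 0, 0, -2.5, 0.4],
    [0, 0, 0, 0, 0, -2, 0.4],
    [0, 0, 0, 0, 0, 0, 0.4],
    [0, 0, 0, 0, 0, 0, 0.4],
  ],
)

```text
t: 13.62
tool_pos: [0.6205, 0.0961, 0.1843]
tool_rot: [2.293, 2.144, 0.004]
contact_force: [0.5, -0.5, -1.8]
opening: 0.0545
```

>>> jog_arm(
  deltas=[
    [0, 0, 0, -1.5, -0.6, 0, 0.4],
    [0, 0, 0, -3, -1.1, 0, 0.4],
    [0, 0, 0, -3.5, -1.3, 0, 0.4],
    [0, 0, 0, -3.5, -1.3, 0, 0.4],
    [0, 0, 0, -3.5, -1.3, 0, 0.4],
    [0, 0, 0, -3.5, -1.3, 0, 0.4],
    [0, 0, 0, -3.5, -1.3, 0, 0.4],
    [0, 0, 0, -3.5, -1.3, 0, 0.4],
    [0, 0, 0, -3.5, -1.3, 0, 0.4],
    [0, 0, 0, -3, -1.1, 0, 0.4],
    [0, 0, 0, -1.5, -0.6, 0, 0.4],
    [0, 0, 0, 0, 0, 0, 0.4],
  ],
)

```text
t: 14.62
tool_pos: [0.4694, -0.2323, 0.18]
tool_rot: [-2.297, -2.138, 0.004]
contact_force: [0.6, -0.2, -2.1]
opening: 0.0543
```

>>> jog_arm(
  deltas=[
    [0, 0, 0, 0, 0, 0, 0.4],
    [0, 0, 0, 0, 0, 0, 0.4],
  ],
)

```text
t: 14.78
tool_pos: [0.4717, -0.2291, 0.181]
tool_rot: [-2.293, -2.144, 0.001]
contact_force: [0.8, 0.3, -1.4]
opening: 0.0542
```

```bash
python3 - <<'E'
from h import *
o=ctrl.get_obs();print(o['tool_pos'],R(o['tool_rot']).round(3),o['contact_force'])
im,P=cloud('scene');im2,P2=cloud('side')
save('t3.png',cv2.resize(np.hstack([im[100:340,100:420],im2[80:320,250:570]]),(800,300)))
for n,im,P in(('sc',im,P),('si',im2,P2)):
    h=cv2.cvtColor(im,cv2.COLOR_RGB2HSV)
    Q=P[(cv2.inRange(h,(4,150,60),(16,255,255))>0)&(P[...,0]>.35)&(P[...,0]<.6)&(P[...,2]>.08)&(P[...,1]>-.34)&(P[...,1]<-.13)]
    if len(Q):print(n,len(Q),np.percentile(Q,[1,99],axis=0).round(4).tolist())
E
```

```text
[ 0.47171633 -0.22911565  0.18096669] [[ 0.067  0.998 -0.002]
 [ 0.998 -0.067  0.002]
 [ 0.002 -0.002 -1.   ]] [ 0.84427554  0.30635777 -1.36889309]
sc 1029 [[0.4503, -0.2661, 0.1478], [0.5027, -0.1794, 0.2134]]
si 1668 [[0.4247, -0.2595, 0.1473], [0.5019, -0.1308, 0.4854]]
```

View pics/t3.png

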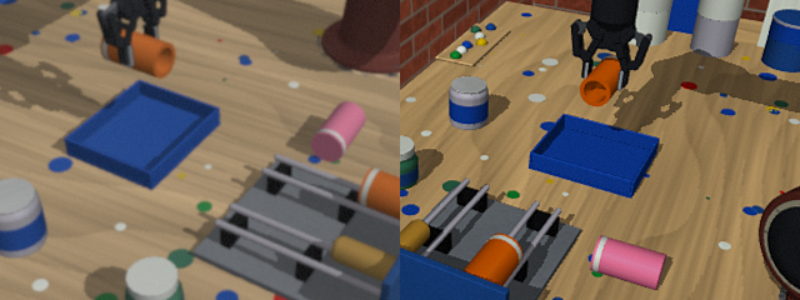

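The sleeve is held level over the tray. I'll lower it slowly.

>>> jog_arm(
  deltas=[
    [0, 0, 0, 0, 0, 2, 0.4],
    [0, 0, 0, 0, 0, 3, 0.4],
    [0, 0, 0, 0, 0, 3, 0.4],
    [0, 0, 0, 0, 0, 2, 0.4],
    [0, 0, 0, 0, 0, 1.5, 0.4],
    [0, 0, 0, 0, 0, 0.7, 0.4],
    [0, 0, 0, 0, 0, 0.4, 0.4],
    [0, 0, 0, 0, 0, 0.3, 0.4],
    [0, 0, 0, 0, 0, 0, 0.4],
    [0, 0, 0, 0, 0, 0, 0.4],
  ],
)

```text
t: 15.72
tool_pos: [0.4734, -0.2302, 0.0548]
tool_rot: [2.293, 2.145, 0.001]
contact_force: [0.7, -0.1, -0.5]
opening: 0.0543
```

>>> jog_arm(
  deltas=[
    [0, 0, 0, 0, 0, 0.2, 0.4],
    [0, 0, 0, 0, 0, 0.2, 0.4],
    [0, 0, 0, 0, 0, 0, 0.4],
    [0, 0, 0, 0, 0, 0, 0.4],
  ],
)

```text
t: 16.05
tool_pos: [0.4726, -0.2299, 0.0497]
tool_rot: [2.295, 2.146, 0.0]
contact_force: [0.7, 0.1, -1.6]
opening: 0.0546
```

>>> jog_arm(
  deltas=[
    [0, 0, 0, 0, 0, 0.2, 0.4],
    [0, 0, 0, 0, 0, 0.2, 0.4],
    [0, 0, 0, 0, 0, 0, 0.4],
    [0, 0, 0, 0, 0, 0, 0.4],
  ],
)

```text
t: 16.38
tool_pos: [0.4724, -0.2297, 0.0453]
tool_rot: [-2.294, -2.145, 0.0]
contact_force: [-0.5, -0.2, -1.6]
opening: 0.0546
```

>>> jog_arm(
  deltas=[
    [0, 0, 0, 0, 0, 0.2, 0.4],
    [0, 0, 0, 0, 0, 0, 0.4],
    [0, 0, 0, 0, 0, 0, 0.4],
  ],
)

```text
t: 16.63
tool_pos: [0.4729, -0.2301, 0.0441]
tool_rot: [2.294, 2.145, 0.0]
contact_force: [-0.1, 0.9, 1.9]
opening: 0.0542
```

>>> jog_arm(
  deltas=[
    [0, 0, 0, 0, 0, 0, 0.67],
    [0, 0, 0, 0, 0, 0, 0.7],
    [0, 0, 0, 0, 0, 0, 0.8],
    [0, 0, 0, 0, 0, 0, 1],
    [0, 0, 0, 0, 0, 0, 1],
    [0, 0, 0, 0, 0, 0, 1],
    [0, 0, 0, 0, 0, -1, 1],
    [0, 0, 0, 0, 0, -2, 1],
    [0, 0, 0, 0, 0, -3.5, 1],
    [0, 0, 0, 0, 0, -3.5, 1],
    [0, 0, 0, 0, 0, -3.5, 1],
    [0, 0, 0, 0, 0, 0, 1],
  ],
  grip_force=20,
)

```text
t: 17.63
tool_pos: [0.4765, -0.2323, 0.1885]
tool_rot: [2.283, 2.136, 0.005]
contact_force: [0.4, -0.6, 1.2]
opening: 0.0853
```

>>> jog_arm(
  deltas=[
    [0, 0, 0, 0, 0, -3, 1],
    [0, 0, 0, 0, 0, 0, 1],
    [0, 0, 0, 0, 0, 0, 1],
    [0, 0, 0, 0, 0, 0, 1],
    [0, 0, 0, 0, 0, 0, 1],
    [0, 0, 0, 0, 0, 0, 1],
    [0, 0, 0, 0, 0, 0, 1],
  ],
)

```text
t: 18.22
tool_pos: [0.4721, -0.2295, 0.2073]
tool_rot: [-2.293, -2.144, 0.001]
contact_force: [0.5, -0.1, -1.3]
opening: 0.0853
```

```bash
python3 - <<'E'
from h import *
im,P=cloud('scene');im2,P2=cloud('side')
save('t4.png',np.hstack([cv2.resize(im,(400,300)),cv2.resize(im2[80:380,180:580],(400,300))]))
for n,im,P in(('sc',im,P),('si',im2,P2)):
    h=cv2.cvtColor(im,cv2.COLOR_RGB2HSV); m=cv2.inRange(h,(4,150,60),(16,255,255))>0
    for x0,x1,y0,y1 in((.35,.6,-.34,-.13),(.46,.54,.1,.28)):
        Q=P[m&(P[...,0]>x0)&(P[...,0]<x1)&(P[...,1]>y0)&(P[...,1]<y1)&(P[...,2]<.12)]
        if len(Q):print(n,len(Q),np.percentile(Q,[1,50,99],axis=0).round(4).tolist())
    Q0=np.load({'sc':'scene0.npy','si':'side0.npy'}[n])
    for nm,x,y in(('tub',.79,.0),('can',.76,-.24),('spat',.82,.17)):
        r=[]
        for A in(Q0,P):
            s=(np.hypot(A[...,0]-x,A[...,1]-y)<.12)&(A[...,2]>.004 if nm=='spat' else A[...,2]>.02)
            r.append(np.nanmedian(A[s],axis=0).round(4))
        print(n,nm,*r)
E
```

```text
sc 1157 [[0.4537, -0.2679, 0.0126], [0.4883, -0.2131, 0.0487], [0.5029, -0.1809, 0.0635]]
sc 1407 [[0.4876, 0.1717, 0.0633], [0.5178, 0.2128, 0.0943], [0.529, 0.2535, 0.1046]]
sc tub [ 0.7733 -0.0016  0.0748] [ 0.7906 -0.0073  0.0688]
sc can [ 0.7653 -0.2478  0.0749] [ 0.7652 -0.2477  0.0749]
sc spat [0.7904 0.1732 0.0137] [0.7902 0.1733 0.0132]
si 819 [[0.4426, -0.2782, 0.0109], [0.4681, -0.2092, 0.0497], [0.4993, -0.1791, 0.062]]
si 1057 [[0.4677, 0.1606, 0.0718], [0.4876, 0.2104, 0.0982], [0.5186, 0.2508, 0.1034]]
si tub [0.7509 0.0056 0.0731] [0.7642 0.0012 0.0568]
si can [ 0.7383 -0.2396  0.0668] [ 0.7384 -0.2398  0.0669]
si spat [0.7823 0.1642 0.0148] [0.7819 0.165  0.0148]
```

View pics/t4.png

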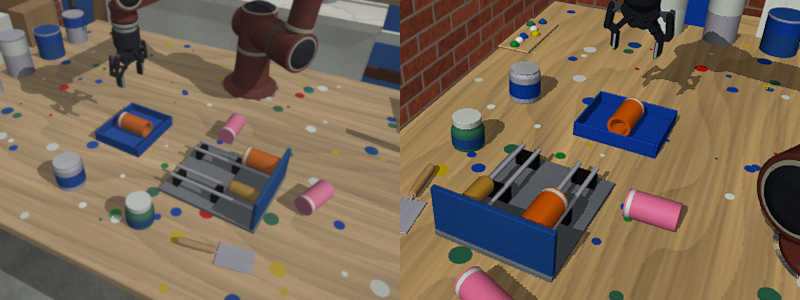

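```bash
python3 - <<'E'
from h import *
for n,(r0,r1,c0,c1) in(('scene',(300,370,195,250)),('side',(180,250,225,270))):
    a=cv2.imread(f'pics/{n}0.png'); b=vision.get_image(n)[0][...,::-1]
    print(n,(cv2.absdiff(a,b.copy())[r0:r1,c0:c1].max(2)>40).mean())
    A=np.load(n+'0.npy'); _,B=cloud(n)
    for X in(A,B):
        s=(np.hypot(X[...,0]-.785,X[...,1]-.0)<.07)&(X[...,2]>.02)&(X[...,2]<.085); print(np.nanmedian(X[s],axis=0).round(4),s.sum())
print(ctrl.finish_job())
E
```

```text
scene 0.0
[ 0.7902 -0.0078  0.0695] 2202
[ 0.7905 -0.008   0.0697] 2190
side 0.02095238095238095
[0.7635 0.0016 0.0571] 1069
[0.7642 0.0014 0.057 ] 1068
the job is handed in; nothing more can be done
None
```

The job is done and handed in at about 18 s of robot time: the tight sleeve is in the blue tray and the fitting sleeve is fully home on its spindle.

- **Far cradle (gauge y = −65 mm):** this sleeve stopped about 55 mm short of the plate and would not move under 45 N, so it was the tight one. After both trials I drew it back off the spindle and lowered it until it touched the tray floor. I then released it on its side.
- **Near cradle (gauge y = +65 mm):** this sleeve went home. A close look then showed a gap of about 2 mm, probably pulled open when I backed off while still gripping. I pushed it shut with closed fingers at 35 N, and the wrist view then showed no spindle between mouth and plate (within about 0.5 mm).
- **Last checks:** the reject lies inside the tray and the robot is clear of everything. The paint can and spatula measured the same before and after. The pink look-alikes were never approached.
- **One check that disagreed:** a first comparison of the paint tub showed a shift. The gripper was probably in the earlier picture. A tighter comparison showed the tub within 1 mm of where it started.

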